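# Slotted drive bush from a deep bearing bore to a stirrer stem, with spring tongs

### The job

Take the spring tongs out of their stand and use them to pull the slotted steel drive bush out of the deep bore of the bearing housing. Push it down over the stem of the stirrer disc, past the three sprung balls, and turn it under light pressure until its slots drop over the two dogs of the clutch ring and it sits fully home on the hub; never push with more than 25 N. Then hang the tongs back in their stand; never take the bush in the gripper itself, and leave everything else where it stands.

Things in the scene. Friction and masses are not known exactly. Their poses are not given: they have to be found in the camera images.
- tongs: Steel parallel-action spring tongs, 132 mm tall, 0.15 kg, hanging tips down in the stand. Origin midway between the jaws, level with their lower ends; z up the legs, y the way the legs close. Below their guide frame (39 mm by 44 mm, 80 to 84 mm above the tips) the legs (slim shanks, V jaws) lie within a circle of 37 mm when open, 31 mm when squeezed on the bush. The space between the shanks is free up to 69 mm above the tips.
- tongs_grip (a point): Where to grip the tongs: on their centre line, 108 mm above the tips, between two flat grip plates (20 mm wide, 88 to 132 mm above the tips, 44 mm over their outer faces when open, about 38 mm when squeezed on the bush); fingers close along the tongs' y. A finger guard at 84 to 88 mm sticks out 9 mm beyond each plate; fingertips just above it can bear down on it.
- leg_left (a joint): Travel of each leg inwards in m: 0 open, 0.006 at the stop, about 0.003 on the bush. The legs stay parallel and move equally; springs push each outwards with 3.5 N per mm of its travel, so a light squeeze (about 1.5 mm per leg, 41 mm over the plates) carries the open tongs; less lets them slip.
- tongs_ledge (a point): On the tongs' centre line 17 mm above the tips, level with the two ledges inside the jaws that come to rest on the bush's top face (overlap at each side 0.5 mm open, 2 mm at the carrying squeeze, 3.5 mm on the bush); then the tips hang 3 mm above the bush's lower end. Jaws clear the bush by 3 mm at each side when open, 1.5 mm at the carrying squeeze. Above the ledges nothing touches the bush.
- stand: Tongs stand, fixed: foot 76x104 mm, four posts, top plate 70x100 mm whose upper face is 90 mm above the mat, with a slot 25 mm (x) by 44 mm (y) through it. Origin under its centre on the mat; y is the long way of the slot. Hung in it, the tongs' guide frame (80 mm above the tips) lies on the plate across the slot, tips 10 mm above the mat, axes parallel to the stand's (either way round).
- slot (a point): Centre of the slot in the stand's top plate, level with the plate's upper face, 90 mm above the mat; tongs_grip hangs 28 mm above it.
- housing: Cast grey bearing housing, fixed: round, 60 mm across (88 mm flange), 76 mm high, with a blind bore of 41 mm diameter down its middle, 62 mm deep (floor 14 mm above the mat). Origin under its centre on the mat, z up.
- bore_mouth (a point): Centre of the bore's mouth, 76 mm above the mat.
- bush: Loose slotted steel drive bush: ring 22 mm outside, 12.8 mm inside, 20 mm high, about 40 g; four slots, 6.6 mm wide and 4.5 mm deep, a quarter turn apart (along its x and y), cross its lower end. Origin at the centre of its underside, z along its hole. It starts on the bore's floor round a 10 mm spigot 13 mm high whose sprung balls hold it (pull 3 to 8 N, so squeeze the tongs with 30 N).
- bush_center (a point): Centre of the bush, half-way up (10 mm above its underside). At the start the bush's top lies 42 mm below the bore's mouth.
- stirrer: Loose steel stirrer disc, 0.3 kg, lying flat on the mat: disc 74 mm, stem of 10 mm diameter up to 67 mm. Three sprung balls stand 2.4 mm out of the stem, centres at 38.7 mm: the bush (1.4 mm clearance round the stem) rests on them until pushed down with about 3 to 12 N, snaps past, and is wholly below them when home. Origin under its centre on the mat, z up the stem.
- mat: Dark grey rubber service mat, fixed, 512x400 mm, 6 mm thick, on which all of this stands. Origin under its centre, on the bench.
- hub_face (a point): Centre of the hub's face, 16 mm above the mat, where the bush ends. Round it a dark clutch ring, 25 mm across, bears two opposite dogs, 5.2 mm wide, 4 mm high above the face. Its angle is random, not given; it slips only at 0.08 N m. Unless its slots happen to meet the dogs, the bush rests on them, 4 mm up, until turned (a quarter turn at most) under a light push (5 to 8 N), then drops.
- stem_top (a point): Centre of the stem's top end, 67 mm above the mat.
- measuring_bowl: Bystander: upturned steel measuring bowl; not to be disturbed.
- scoop_dish: Bystander: shallow steel dish; not to be disturbed.
- sample_jar: Bystander: sample jar; not to be disturbed.
- stopwatch: Bystander: stopwatch; not to be disturbed.
- wrench: Bystander: open wrench; not to be disturbed.
- round_tin: Bystander: round white tin; not to be disturbed.
- tweezers: Bystander: tweezers; not to be disturbed.

How it is judged (in metres and radians):
On the way, in this order (a step that is already met when the one before it is completed fails the run):
1. the bush is drawn clear of the bore, held in the tongs (z of bush in the frame of housing above 0.077 m and contact force between tongs and bush above 0.5 N), for 0.2 s.
2. the bush has passed the balls, its slots have dropped over the dogs and it sits on the hub (z of bush in the frame of stirrer between 0.014 and 0.0172 m and horizontal distance between bush and stirrer below 0.003 m and angle between the z axis of bush and the z axis of stirrer, either way round below 0.08 rad), for 0.2 s.
At the end, for the whole second after the job is handed in: The bush sits on the stem with its slots over the dogs, underside within 1.2 mm of the hub face, coaxial within 3 mm and 0.08 rad; the stirrer lies flat; the tongs hang in their stand (height within 3 mm, centred within 12 mm, upright within 0.1 rad); all released and at rest (all of step 2 and angle between stirrer's own z axis and vertical below 0.05 rad and linear speed of each of bush, tongs below 0.02 m/s and horizontal distance between tongs and stand below 0.012 m and z of tongs in the frame of stand between 0.007 and 0.013 m and angle between tongs's own z axis and vertical below 0.1 rad and contact force between tongs and bush below 0.1 N); the robot touches nothing.
It fails at once if the gripper's fingers touch the bush (contact force between the fingers and bush above 0.5 N).
It fails at once if the stirrer is pressed on the mat with more than 28 N (25 N of push and its own weight of 3 N) (contact force between stirrer and mat above 28 N).
It fails at once if the tongs press on the housing with more than 25 N, or the bush on it with more than 35 N (25 N of push, the rest from the sprung balls) (contact force between tongs and housing above 25 N or contact force between bush and housing above 35 N).
It fails at once if a bystander is moved (distance of any of measuring_bowl, scoop_dish, sample_jar, stopwatch, wrench, round_tin, tweezers from where it was at the start of the episode above 0.015 m).
It also fails if it takes over 72 s, if anything falls off the work surface, if the arm or the gripper's body presses on something with over 40 N, if the wrist force passes 120 N, or if a joint passes its speed limit or range.

### The arm

A 6-joint arm with a two-finger parallel gripper is mounted at the origin on a cart in front of the work surface, level with it; the furniture and walls round the work are solid. World frame = base frame: x ahead of the robot, y to its left, z up, the work surface at z = 0. Lengths are in mm, angles in rad, forces in N, time in s.
With the tool pointing down it reaches from about 275 to 750 mm from the base axis. Payload 10.2 kg.
Tool frame: the origin (TCP) lies at the very end of the fingers, on their centre line; the grasp point (between the pads) lies 19 mm behind it; x points along the fingers, y is the direction in which the jaws open and shut, and the axes are right-handed (so a half turn about x gives the same grasp; the last joint's range is limited). The gripper opens to 85 mm and grips with 20 to 120 N. Pads are 22 mm wide; open, the fingers measure 114 mm over their backs; the gripper's body (76 mm by 85 mm) begins 54 mm behind the grasp point. The pads swing forward as they close: fully open they stand 13 mm farther back than shut.
Start: joints at [-1.398, 0.313, 1.498, -0, 1.331, -0.223], TCP at [202.4, -484.423, 209.594] pointing down, gripper open.
Joint ranges: [-2.94, 2.94], [-0.97, 2.17], [0.19, 2.56], [-1.23, 4.37], [0.02, 3.11], [-2.88, 2.88]. Speed limits (rad/s): [2.39, 2.39, 3.01, 3.14, 3.14, 3.14].

### API

Orientations are given as a unit quaternion [w, x, y, z].
In Python, from rig import ctrl, viewer, order gives the robot as it stands. The module is installed in compiled form; this text tells all that it offers.
- The arm moves only by the tool carry_out, never from a script. Its argument "deltas" is a list of rows, each a list of 7 numbers: the gripper command: -1 is fully open, 1 is shut, values between are in proportion, then the shift along the tool's x, y, z in mm, then the turn, a rotation vector about the tool's x, y, z in degrees. A call has exactly 5 rows; each row is the pose to reach, as a shift and turn from the pose commanded when the call began, along the tool's axes at that moment; what a row does not reach only later rows make up. A row lasts 1/8 s, in which the tool goes at most 62.5 mm and 10.7 degrees, less where a joint would pass 70% of its speed; a pose out of reach is approached as far as the arm can. A call with a gripper value outside its range is refused whole. The fingers move at their own pace and stop on an object; "newtons" is the grip in N (left out, the last holds). Time passes only in rows, so rows that repeat a pose let the fingers close, or fill a call up. It gives the time, the measured TCP pose, the force and the opening at its end, in the units of the state.
- ctrl.sense(): the state, without advancing time (a new reading comes with each control period).
- viewer.capture(name): name is "scene" or "side" or "wrist"; returns the picture (384x512x3 uint8, red, green, blue); there is no depth.
- viewer.calibration(name): a dict with "fx", "fy", "cx", "cy" (pixels), "k1" (the pictures are not rectified: a ray, as slopes to the right and down, at radius r is drawn at 1 + k1 r^2 times it, then the intrinsics apply), "xyz" and "attitude" of the camera in the world; the wrist camera has in their place "T_tool_cam" (4x4, takes a point from camera to tool coordinates, whose origin is the TCP and whose axes are the tool frame's). Camera axes: x right, y down, z forward; pixel columns grow to the right and rows downward; lengths in mm; the calibration is good to about 2 mm. A picture is of the moment at which its call begins: read the wrist's pose just before it. calibration takes no time and is no camera call.
- order.finish_job(): hands the job in, once; it reports no verdict.
The state is a dict: "time_s": time; "joints": joint angles; "dq": joint speeds; "tau": joint torques, N m; "eef_pos": TCP position; "ee_rot": TCP orientation; "force": force on the tool from outside, world axes, zero at the start; "wrist_torque": the same for the moment, N m; "grip_width": opening from 0.0 (shut) to 1.0 (fully open).
Only numpy, scipy, OpenCV 4.12 (cv2) and the standard library are available. Lean on these libraries where they do the work, as an engineer would, in place of code of your own. Each camera call takes 0.05 s, during which the arm holds its last target. There are 200 camera calls.

## Working session

There is one attempt and no reset: what is moved stays moved. The work goes in short steps, Python scripts to look and compute and a tool call to move; the robot and the scene stay as the last step left them, time stands still between calls to the robot, and variables do not carry over. Pictures are saved under pics/ and viewed, about 8 in all and at most 12, crops included, and the job is handed in when it is done.

Besides the shell and the picture viewer there is one more tool, called by a JSON object that holds its "op" and its "data", one argument or row to a line. carry_out: Moves the arm, as the interface text tells. Its arguments: {"type":"object","properties":{"deltas":{"type":"array"},"newtons":{"type":"number"}},"required":["deltas"]}

```bash
mkdir -p pics; python3 - <<'E'
from rig import ctrl, viewer, order
import cv2
s=ctrl.sense();print(s)
for n in("scene","side","wrist"):
    print(n,viewer.calibration(n)); im=viewer.capture(n); cv2.imwrite(f"pics/{n}0.png",im[:,:,::-1])
E
```

```text
{'time_s': 0.0, 'joints': array([-1.39837904e+00,  3.13455337e-01,  1.49846200e+00, -3.60644186e-05,
        1.33101369e+00, -2.23435436e-01]), 'dq': array([ 0.00034564, -0.00114065, -0.00102732,  0.0005634 ,  0.00111348,
        0.00011278]), 'tau': array([-3.49022093e-04, -4.12269831e+01, -2.59742296e+01, -2.31042031e-04,
        4.14993876e-03,  1.67673278e-05]), 'eef_pos': array([ 202.34705454, -484.11323551,  209.02299362]), 'ee_rot': array([-0.13857267, -0.69330048, -0.13951937,  0.6933011 ]), 'force': array([0.348243  , 0.7030693 , 0.95862336]), 'wrist_torque': array([0.01084718, 0.03407642, 0.01618088]), 'grip_width': 0.9984833801277946}
scene {'fx': 450.54932380176103, 'fy': 450.54932380176103, 'cx': 262.87389768779394, 'cy': 193.21484501605477, 'k1': -0.11695922206721793, 'xyz': array([-220.77315599,  402.35586583,  692.22669685]), 'attitude': array([ 0.23975153, -0.53062461,  0.73258915, -0.35251931])}
side {'fx': 482.28920329023106, 'fy': 482.28920329023106, 'cx': 263.3450087457822, 'cy': 187.78433876853435, 'k1': -0.10291963132471364, 'xyz': array([ 362.13370708, -625.09971123,  734.96716739]), 'attitude': array([-0.43191809,  0.89850231, -0.07055834,  0.03408658])}
wrist {'fx': 286.3156379884693, 'fy': 286.3156379884693, 'cx': 249.28313563571695, 'cy': 193.62788073438605, 'k1': -0.027754319740379743, 'T_tool_cam': array([[ 1.74500634e-04, -3.12434297e-01,  9.49939356e-01,
        -1.64445279e+02],
       [ 9.99999388e-01, -9.83630808e-04, -5.07211881e-04,
         1.17650825e+00],
       [ 1.09286000e-03,  9.49938862e-01,  3.12433934e-01,
        -7.89293341e+01],
       [ 0.00000000e+00,  0.00000000e+00,  0.00000000e+00,
         1.00000000e+00]])}
```

```bash
python3 - <<'E'
import cv2,numpy as np
a=cv2.imread('pics/scene0.png');b=cv2.imread('pics/side0.png')
cv2.imwrite('pics/sc.png',cv2.resize(a,(800,600),interpolation=cv2.INTER_CUBIC))
cv2.imwrite('pics/sd.png',cv2.resize(b,(800,600),interpolation=cv2.INTER_CUBIC))
E
```

```text
(no output)
```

View pics/sc.png

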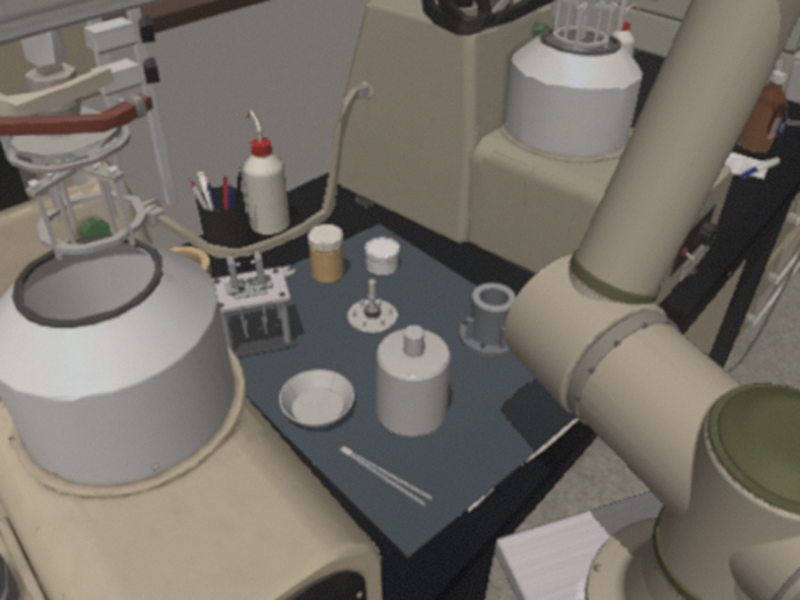

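View pics/sd.png

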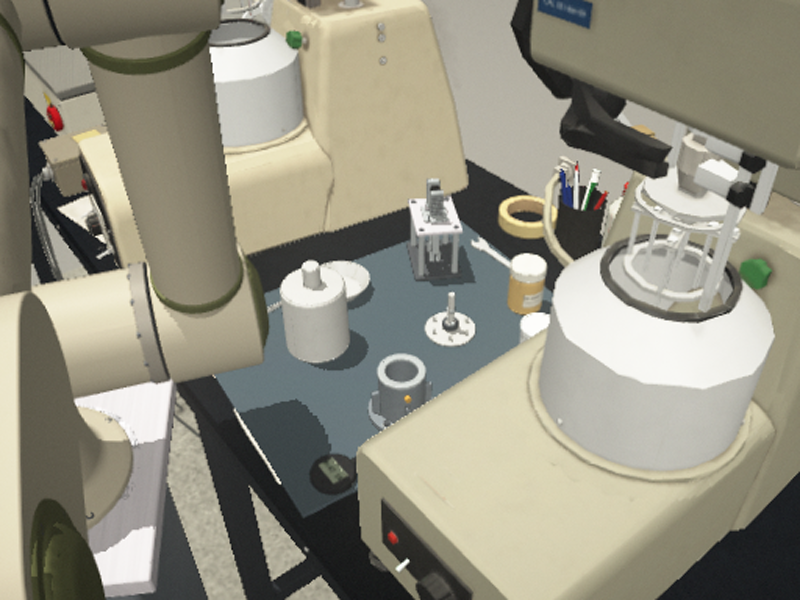

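The scene view shows the stand (plate near 252,288), stirrer stem top (372,281) and bore mouth (493,296). The side view shows the plate (437,214), stem top (451,294) and bore mouth (402,370).

```bash
cat > h.py <<'E'
import numpy as np, cv2
from scipy.spatial.transform import Rotation as R
from rig import ctrl, viewer, order
def q2R(q): return R.from_quat([q[1],q[2],q[3],q[0]]).as_matrix()
def cam(n,s=None):
    c=viewer.calibration(n)
    if n=="wrist":
        s=s or ctrl.sense(); T=np.eye(4); T[:3,:3]=q2R(s["ee_rot"]); T[:3,3]=s["eef_pos"]
        M=T@np.array(c["T_tool_cam"]); return c,M[:3,:3],M[:3,3]
    return c,q2R(c["attitude"]),np.array(c["xyz"])
def KD(c): return np.array([[c["fx"],0,c["cx"]],[0,c["fy"],c["cy"]],[0,0,1.]]),np.array([c["k1"],0,0,0.])
def ray(C,uv):
    c,Rm,t=C; K,D=KD(c)
    p=cv2.undistortPoints(np.array([[uv]],float),K,D)[0,0]
    return t,Rm@np.array([p[0],p[1],1.])
def onz(C,uv,z):
    t,d=ray(C,uv); return t+d*(z-t[2])/d[2]
def proj(C,P):
    c,Rm,t=C;K,D=KD(c); P=np.atleast_2d(np.array(P,float))
    return cv2.projectPoints((P-t)@Rm,np.zeros(3),np.zeros(3),K,D)[0][:,0]
def tri(L):
    A=np.zeros((3,3));b=np.zeros(3)
    for C,uv in L:
        t,d=ray(C,uv);d=d/np.linalg.norm(d);M=np.eye(3)-np.outer(d,d);A+=M;b+=M@t
    return np.linalg.solve(A,b)
def shift(goal,Rg=None,s=None):
    "tool-frame shift (mm) and turn (deg) to goal"
    s=s or ctrl.sense(); Rm=q2R(s["ee_rot"])
    d=Rm.T@(np.array(goal)-s["eef_pos"])
    r=R.from_matrix(Rm.T@Rg).as_rotvec(degrees=True) if Rg is not None else 0
    return d.round(1),np.round(r,2)
def down(yaw):
    "tool x down; tool y at world yaw (deg)"
    a=np.radians(yaw);y=np.array([np.cos(a),np.sin(a),0]);x=np.array([0,0,-1.])
    return np.c_[x,y,np.cross(x,y)]
E
python3 - <<'E'
from h import *
S=cam("scene");D=cam("side");k=1.5625
s=ctrl.sense();print(q2R(s["ee_rot"]).round(3).tolist())
for n,a,b,z in [("plate",(252,288),(437,214),96),("bore",(493,296),(402,370),82),("stem",(372,281),(451,294),73)]:
    a=np.array(a)/k;b=np.array(b)/k
    print(n,onz(S,a,z).round(),onz(D,b,z).round(),tri([(S,a),(D,b)]).round())
for n,b,z in [("p1",(409,200),96),("p2",(455,194),96),("p3",(464,228),96),("p4",(418,234),96),("bowltop",(311,266),126),("jar",(528,261),70),("tin",(536,320),40),("sw",(333,473),10),("wr",(490,250),8),("wr2",(470,240),8),("wr3",(512,266),8)]:
    print(n,onz(D,np.array(b)/k,z).round())
E
```

```text
[[-0.0, 0.386, -0.923], [0.001, -0.923, -0.386], [-1.0, -0.001, -0.0]]
plate [551. 354.  96.] [558. 354.  96.] [557. 354.  94.]
bore [453.  38.  82.] [455.  34.  82.] [455.  37.  80.]
stem [546. 185.  73.] [546. 182.  73.] [547. 185.  72.]
p1 [521. 402.  96.]
p2 [598. 409.  96.]
p3 [591. 309.  96.]
p4 [519. 304.  96.]
bowltop [356. 207. 126.]
jar [677. 246.  70.]
tin [663. 146.  40.]
sw [358. -54.  10.]
wr [652. 367.   8.]
wr2 [625. 401.   8.]
wr3 [677. 318.   8.]
```

```bash
python3 - <<'E'
from h import *
S=cam("scene");D=cam("side");k=1.5625
for n,a,b in [("drumtop R",(580,48),(672,275)),("drum bottom R",(570,140),(645,440)),("drumtop L",(90,285),(230,35)),("cornerR",(473,150),(540,335))]:
    print(n,tri([(S,np.array(a)/k),(D,np.array(b)/k)]).round())
for z in (100,150,200): print(onz(D,np.array((360,455))/k,z).round(),onz(D,np.array((540,340))/k,z).round(),onz(S,np.array((473,150))/k,z).round())
R0=down(-90)
for g in ([300,-330,330],[400,0,330]): print(shift(g,R0))
E
```

```text
drumtop R [ 657. -164.  348.]
drum bottom R [ 666. -189.  179.]
drumtop L [267. 499. 349.]
cornerR [621. -11. 189.]
[ 389. -105.  100.] [631.  41. 100.] [830. -89. 100.]
[ 387. -146.  150.] [610. -11. 150.] [742. -47. 150.]
[ 385. -187.  200.] [589. -64. 200.] [653.  -6. 200.]
(array([-120.7, -104.8, -149.6]), array([22.68, -0.  ,  0.05]))
(array([-120.4, -370.7, -369.1]), array([22.68, -0.  ,  0.05]))
```

{"op": "carry_out", "data": {
  "deltas": [
    [-1,-60,0,0,0,0,0],
    [-1,-90,-45,-40,6,0,0],
    [-1,-120,-80,-80,12,0,0],
    [-1,-120,-110,-115,18,0,0],
    [-1,-120,-136,-152,22.7,0,0]
  ],
  "newtons": 40
}}

```text
time_s: 0.78
eef_pos: [290.7, -298.8, 329.9]
ee_rot: [-0.001, 0.707, -0.001, -0.707]
force: [0.6, 0.3, -0.3]
grip_width: 1.005
```

```bash
python3 - <<'E'
from h import *
s=ctrl.sense();print(s["eef_pos"],s["time_s"])
for g in ([380,-40,330],[500,220,300],[560,354,290]): print(shift(g,down(-90)))
E
```

```text
[ 290.67613959 -298.76716063  329.93083463] 0.775
(array([-2.000e-01, -2.591e+02, -8.840e+01]), array([-0.2 , -0.02, -0.04]))
(array([  29.7, -519.5, -207.5]), array([-0.2 , -0.02, -0.04]))
(array([  39.6, -653.7, -267. ]), array([-0.2 , -0.02, -0.04]))
```

{"op": "carry_out", "data": {
  "deltas": [
    [-1,0,-60,-15,0,0,0],
    [-1,0,-120,-35,0,0,0],
    [-1,0,-180,-60,0,0,0],
    [-1,0,-240,-80,0,0,0],
    [-1,0,-295,-105,0,0,0]
  ]
}}

```text
time_s: 1.4
eef_pos: [394.7, -5.0, 329.8]
ee_rot: [-0.0, 0.707, -0.0, -0.707]
force: [0.8, -1.0, -0.1]
grip_width: 1.0
```

{"op": "carry_out", "data": {
  "deltas": [
    [-1,5,-55,-25,0,0,0],
    [-1,15,-110,-50,0,0,0],
    [-1,25,-165,-80,0,0,0],
    [-1,35,-215,-110,0,0,0],
    [-1,40,-265,-138,0,0,0]
  ]
}}

```text
time_s: 2.02
eef_pos: [533.2, 259.7, 288.6]
ee_rot: [-0.0, -0.707, 0.0, 0.707]
force: [1.1, -1.1, 0.5]
grip_width: 1.006
```

```bash
python3 - <<'E'
from h import *
s=ctrl.sense();print(s["eef_pos"],s["time_s"])
W=cam("wrist",s); im=viewer.capture("wrist")
print(W[2], proj(W,[[557,354,96],[547,185,73],[557,354,148],[557,354,6]]))
cv2.imwrite("pics/w1.png",cv2.resize(im[:,:,::-1],(800,600),interpolation=cv2.INTER_CUBIC))
E
```

```text
[533.17098621 259.73044284 288.64614249] 2.025
[612.81691797 258.25282717 453.00540098] [[172.53032754 146.55092577]
 [304.10854382 151.13155652]
 [160.25334378 154.15443405]
 [187.32326231 137.40716734]]
```

View pics/w1.png

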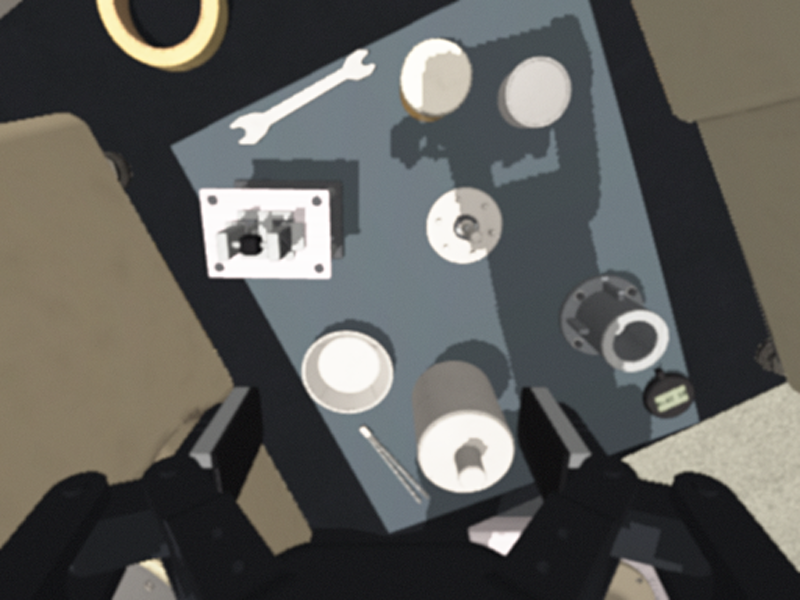

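The wrist view shows the stand plate corners at (200,190), (330,189), (331,279) and (209,279), the stem around (467,230), and the bore mouth around (634,340). The wrench, jar, tin, dish, bowl, tweezers and stopwatch are all visible too.

```bash
python3 - <<'E'
from h import *
s=ctrl.sense();W=cam("wrist",s);k=1.5625
P=np.array([onz(W,np.array(p)/k,96) for p in [(200,190),(330,189),(331,279),(209,279)]]);print(P.round(1).tolist(),P.mean(0))
P=np.array([onz(W,np.array(p)/k,96) for p in [(212,200),(317,201),(319,268),(219,268)]]);print(P.round(1).tolist(),P.mean(0))
print(onz(W,np.array((634,340))/k,82),onz(W,np.array((468,228))/k,73),onz(W,np.array((465,225))/k,12))
im=cv2.imread('pics/w1.png')
a=viewer.capture("wrist")[:,:,::-1]
c1=cv2.resize(a[110:190,120:225],None,fx=3.8,fy=3.8,interpolation=cv2.INTER_CUBIC)
c2=cv2.resize(a[110:190,265:335],None,fx=3.8,fy=3.8,interpolation=cv2.INTER_CUBIC)
c3=cv2.resize(a[170:250,350:440],None,fx=3.8,fy=3.8,interpolation=cv2.INTER_CUBIC)
top=np.hstack([c1,c2]);b=np.zeros_like(top[:c3.shape[0]]);b[:,:c3.shape[1]]=c3
cv2.imwrite("pics/w1c.png",np.vstack([top,b])[:600])
E
```

```text
[[588.1, 409.9, 96.0], [588.7, 309.0, 96.0], [516.8, 311.0, 96.0], [516.7, 411.7, 96.0]] [552.58098669 360.3978217   96.        ]
[[580.5, 401.4, 96.0], [579.6, 319.5, 96.0], [526.1, 320.4, 96.0], [526.0, 402.3, 96.0]] [553.04317106 360.89635985  96.        ]
[456.83670374  43.11639922  82.        ] [555.21648922 196.99244375  73.        ] [548.53191366 189.43537228  12.        ]
```

View pics/w1c.png

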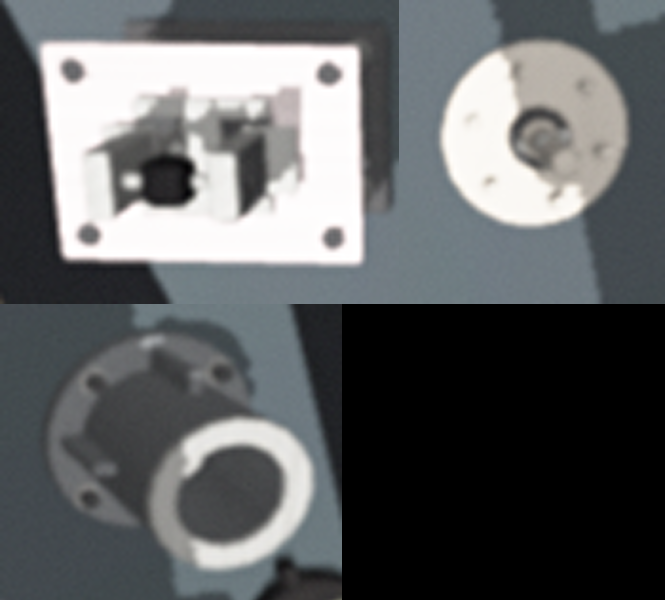

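The crop gives the bore centre at raw pixel (410.8,219.7) and the stem top at (308.9,152.1), with the disc centre at (300.9,145.1).

```bash
python3 - <<'E'
from h import *
s=ctrl.sense();W=cam("wrist",s)
print("bore",onz(W,(410.8,219.7),82),"stem",onz(W,(308.9,152.1),73),"disc",onz(W,(300.9,145.1),12))
o=np.array([120,110])
c=[onz(W,np.array(p)/3.8+o,96) for p in [(40,44),(360,46),(362,264),(65,259)]];print(np.round(c,1).tolist(),np.mean(c,0))
c=[onz(W,np.array(p)/3.8+o,96) for p in [(72,70),(329,74),(333,238),(90,234)]];print(np.round(c,1).tolist(),np.mean(c,0))
# plates tops z=148
c=[onz(W,np.array(p)/3.8+o,148) for p in [(85,152),(112,150),(117,216),(90,218),(210,150),(236,150),(240,216),(213,218)]];print(np.round(c,1).tolist(),np.mean(c,0))
S=cam("scene");D=cam("side")
for p in ([[553,360,148]],[[553,360,96]],[[457,43,82]],[[553,192,73]]): print(p,proj(S,p)*1.5625,proj(D,p)*1.5625)
E
```

```text
bore [452.15243257  31.67056844  82.        ] stem [545.76002625 180.86500501  73.        ] disc [545.54402793 181.0074873   12.        ]
[[586.8, 403.9, 96.0], [586.0, 301.8, 96.0], [514.2, 303.6, 96.0], [515.8, 404.3, 96.0]] [550.71810489 353.38234968  96.        ]
[[578.6, 394.5, 96.0], [577.3, 312.0, 96.0], [523.2, 313.0, 96.0], [524.5, 394.8, 96.0]] [550.92229928 353.57835601  96.        ]
[[561.2, 373.8, 148.0], [561.8, 366.1, 148.0], [542.9, 366.7, 148.0], [542.3, 374.5, 148.0], [561.7, 338.6, 148.0], [561.7, 331.3, 148.0], [542.9, 331.5, 148.0], [542.3, 339.3, 148.0]] [552.09818256 352.712578   148.        ]
[[553, 360, 148]] [[242.31785447 256.87291833]] [[433.99305    183.60765467]]
[[553, 360, 96]] [[247.16500587 287.85934744]] [[433.38657606 212.36839794]]
[[457, 43, 82]] [[488.67637202 294.96701403]] [[402.71386002 364.7224573 ]]
[[553, 192, 73]] [[366.09498881 278.91303034]] [[454.30158901 289.38644661]]
```

```bash
python3 - <<'E'
from h import *
s=ctrl.sense();W=cam("wrist",s);k=1.5625
for p in [(85,115),(125,190),(235,390)]: print([onz(W,np.array(p)/k,z).round().tolist() for z in (100,150,190)])
S=cam("scene");print([onz(S,np.array(p)/k,190).round().tolist() for p in [(150,215),(240,375),(380,560)]])
print(shift([551.5,353.2,200],down(-90.5)),s["force"],s["dq"].max())
E
```

```text
[[641.0, 484.0, 100.0], [637.0, 452.0, 150.0], [634.0, 427.0, 190.0]]
[[587.0, 464.0, 100.0], [591.0, 435.0, 150.0], [594.0, 411.0, 190.0]]
[[414.0, 397.0, 100.0], [443.0, 377.0, 150.0], [466.0, 362.0, 190.0]]
[[625.0, 468.0, 190.0], [294.0, 395.0, 190.0], [58.0, 321.0, 190.0]]
(array([ 86.1, -91.7, -18.9]), array([ 0.69,  0.26, -0.02])) [-0.39243162 -0.71581771 -0.4689165 ] 0.08563511296645959
```

```bash
python3 - <<'E'
from h import *
D=cam("side");k=1.5625
for p in [(330,228),(400,208),(465,185),(468,165),(330,160)]: print([onz(D,np.array(p)/k,z).round().tolist() for z in (0,190)])
E
```

```text
[[393.0, 486.0, 0.0], [385.0, 199.0, 190.0]]
[[524.0, 532.0, 0.0], [482.0, 233.0, 190.0]]
[[659.0, 594.0, 0.0], [582.0, 279.0, 190.0]]
[[681.0, 670.0, 0.0], [599.0, 335.0, 190.0]]
[[411.0, 734.0, 0.0], [398.0, 382.0, 190.0]]
```

{"op": "carry_out", "data": {
  "deltas": [
    [-1,0,-40,-10,0,0,0],
    [-1,20,-92,-19,0.7,0.3,0],
    [-1,60,-92,-19,0.7,0.3,0],
    [-1,86,-92,-19,0.7,0.3,0],
    [-1,86,-92,-19,0.7,0.3,0]
  ]
}}

```text
time_s: 2.75
eef_pos: [550.9, 349.1, 201.9]
ee_rot: [-0.004, 0.708, -0.005, -0.707]
force: [0.2, -0.1, 1.0]
grip_width: 1.0
```

```bash
python3 - <<'E'
from h import *
a=viewer.capture("wrist")
s=ctrl.sense();W=cam("wrist",s);a=viewer.capture("wrist");print(s["eef_pos"],s["dq"].max())
print(shift([551.5,353.2,107],down(-90.5)))
print(proj(W,[[x,y,148] for x,y in [(541.5,331.2),(561.5,331.2),(541.5,375.2),(561.5,375.2)]]).round(),proj(W,[[586,302,96],[515,404,96]]).round())
cv2.imwrite("pics/w2.png",cv2.resize(a[60:320,120:400,::-1],None,fx=2.3,fy=2.3,interpolation=cv2.INTER_CUBIC))
E
```

```text
[551.6699203  349.431512   203.96491455] 0.004716295032683755
(array([98. , -3.5,  1.3]), array([-0.24, -0.39,  0.03]))
[[270. 213.]
 [270. 190.]
 [217. 214.]
 [215. 191.]] [[297. 149.]
 [196. 219.]]
```

View pics/w2.png

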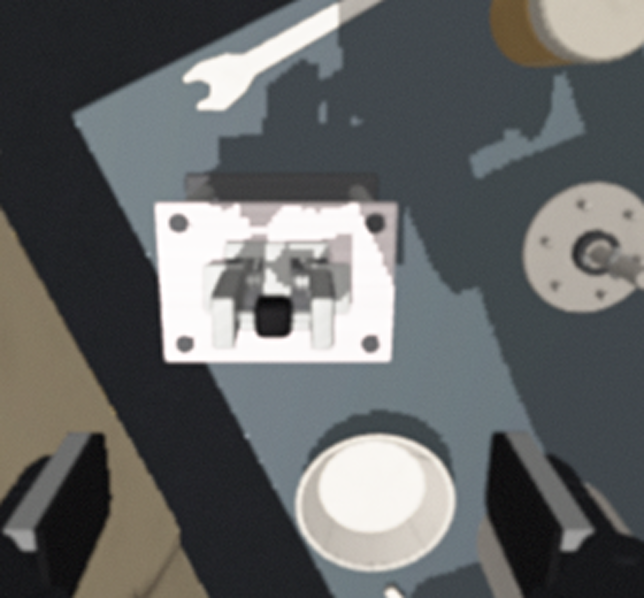

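The plates are at crop (213–237) and (311–336), rows 297–347. The stand plate corners are (154,203), (397,203), (392,361) and (166,361).

```bash
python3 - <<'E'
from h import *
s=ctrl.sense();W=cam("wrist",s);o=np.array([120,60]);f=lambda p,z:onz(W,np.array(p)/2.3+o,z)
c=[f(p,148) for p in [(213,297),(336,297),(213,347),(336,347)]];print(np.round(c,1).tolist(),np.mean(c,0))
c=[f(p,96) for p in [(154,203),(397,203),(392,361),(166,361)]];print(np.round(c,1).tolist(),np.mean(c,0))
c=[f(p,96) for p in [(178,223),(374,223),(370,344),(185,344)]];print(np.round(c,1).tolist(),np.mean(c,0))
print(s["eef_pos"],s["time_s"])
E
```

```text
[[563.3, 377.8, 148.0], [562.7, 334.4, 148.0], [544.5, 378.8, 148.0], [543.9, 334.4, 148.0]] [553.59702965 356.3411957  148.        ]
[[588.9, 407.5, 96.0], [587.4, 306.2, 96.0], [516.5, 306.2, 96.0], [517.9, 407.8, 96.0]] [552.66648902 356.91989475  96.        ]
[[580.3, 398.0, 96.0], [579.1, 315.6, 96.0], [524.8, 316.3, 96.0], [525.9, 398.7, 96.0]] [552.54498404 357.14756153  96.        ]
[552.10311758 349.62819659 205.04406341] 2.85
```

```bash
python3 - <<'E'
from h import *
for i in range(6):
    s=ctrl.sense();a=viewer.capture("wrist");print(s["eef_pos"].round(2),s["dq"].round(4),s["ee_rot"].round(4))
b=viewer.capture("side")
np.save("a.npy",a)
g=cv2.cvtColor(a,cv2.COLOR_RGB2GRAY);print((g>225)[130:220,170:310].sum())
cv2.imwrite("pics/w3.png",np.hstack([cv2.resize(a[135:235,175:305,::-1],None,fx=3,fy=3,interpolation=cv2.INTER_CUBIC),cv2.resize(b[100:200,230:330,::-1],None,fx=3,fy=3,interpolation=cv2.INTER_CUBIC)]))
E
```

```text
[552.1  349.63 205.04] [ 0.0008 -0.0094 -0.0172  0.0009 -0.0025  0.0008] [-0.0048  0.7095 -0.0044 -0.7047]
[552.27 349.77 205.46] [ 0.003  -0.0039 -0.0038 -0.0004 -0.0036  0.0003] [-0.0049  0.7098 -0.0042 -0.7044]
[552.27 349.81 205.46] [ 0.0037  0.001   0.0045 -0.0009 -0.0055 -0.0002] [-0.0049  0.7099 -0.0042 -0.7043]
[552.21 349.83 205.22] [ 0.0014  0.0054  0.0074  0.0022 -0.0038 -0.0001] [-0.0049  0.7098 -0.0042 -0.7044]
[552.09 349.85 204.9 ] [ 0.      0.0036  0.0079  0.0006 -0.0013 -0.0019] [-0.0048  0.7096 -0.0042 -0.7046]
[552.   349.84 204.61] [ 0.001   0.0058  0.0055  0.0008 -0.0014 -0.001 ] [-0.0048  0.7095 -0.0043 -0.7047]
4144
```

View pics/w3.png

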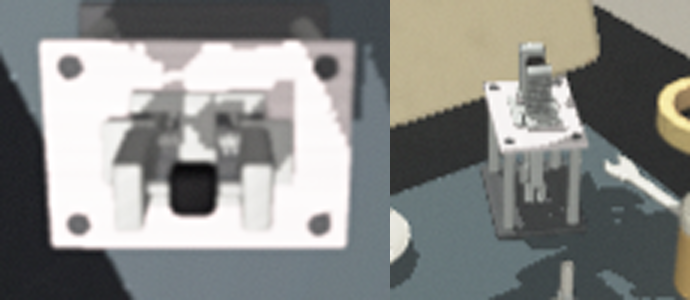

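```bash
python3 - <<'E'
from h import *
s=ctrl.sense();W=cam("wrist",s);o=np.array([175,135]);f=lambda p,z:onz(W,np.array(p)/3+o,z)
print(s["eef_pos"],s["ee_rot"])
for z,L in ((148,[(113,163),(272,163),(113,229),(272,229)]),(96,[(40,41),(355,41),(349,247),(54,247)]),(96,[(69,67),(326,67),(319,224),(78,224)])):
    c=[f(p,z) for p in L];print(np.round(c,1).tolist(),np.mean(c,0))
D=cam("side");c=[onz(D,np.array([p[0]-390,p[1]])/3+[230,100],96) for p in [(485,85),(563,82),(587,147),(503,152)]];print(np.round(c,1).tolist(),np.mean(c,0))
c=[onz(D,np.array([p[0]-390,p[1]])/3+[230,100],148) for p in [(519,43),(543,43),(553,67),(529,68)]];print(np.round(c,1).tolist(),np.mean(c,0))
E
```

```text
[551.8551624  349.83035305 204.10351371] [-0.00459446  0.7091844  -0.00437876 -0.70499447]
[[563.1, 377.8, 148.0], [562.6, 335.0, 148.0], [544.1, 378.8, 148.0], [543.5, 334.9, 148.0]] [553.33608994 356.64426906 148.        ]
[[588.3, 406.1, 96.0], [586.9, 305.9, 96.0], [516.1, 305.6, 96.0], [517.5, 406.9, 96.0]] [552.17085774 356.11897779  96.        ]
[[579.8, 397.5, 96.0], [578.6, 314.9, 96.0], [524.7, 316.1, 96.0], [525.8, 398.1, 96.0]] [552.22036686 356.626017    96.        ]
[[520.4, 400.9, 96.0], [585.9, 395.5, 96.0], [585.5, 297.0, 96.0], [519.0, 300.3, 96.0]] [552.66390371 348.42235585  96.        ]
[[544.4, 376.6, 148.0], [563.5, 373.6, 148.0], [564.3, 335.6, 148.0], [545.4, 337.1, 148.0]] [554.37891242 355.73996063 148.        ]
```

{"op": "carry_out", "data": {
  "deltas": [
    [-1,20,-6.3,-0.5,0,-0.4,0],
    [-1,60,-6.3,0,0,-0.4,0],
    [-1,85,-6.3,0,0,-0.4,0],
    [-1,85,-6.3,0,0,-0.4,0],
    [-1,85,-6.3,0,0,-0.4,0]
  ]
}}

```text
time_s: 3.82
eef_pos: [552.6, 356.5, 119.3]
ee_rot: [0.005, -0.707, 0.004, 0.707]
force: [0.4, 0.8, -0.4]
grip_width: 0.996
```

```bash
python3 - <<'E'
from h import *
L=[]
for i in range(5):
    s=ctrl.sense();a=viewer.capture("wrist");L.append(s["eef_pos"])
print(np.round(L,2)); print(shift([552.8,356.4,107],down(-90.8)),s["force"])
E
```

```text
[[552.58 356.48 119.33]
 [552.76 356.49 119.75]
 [552.75 356.44 119.82]
 [552.66 356.38 119.71]
 [552.59 356.31 119.57]]
(array([12.4, -0.1, -0.3]), array([0.08, 0.03, 0.03])) [0.0268886  0.30281236 1.34427717]
```

{"op": "carry_out", "data": {
  "deltas": [
    [-1,12.5,0,0,0,0,0],
    [-1,12.5,0,0,0,0,0],
    [0.03,12.5,0,0,0,0,0],
    [0.03,12.5,0,0,0,0,0],
    [0.03,12.5,0,0,0,0,0]
  ],
  "newtons": 30
}}

```text
time_s: 4.7
eef_pos: [552.4, 356.4, 106.6]
ee_rot: [0.005, -0.707, 0.004, 0.707]
force: [-0.7, 0.3, 2.0]
grip_width: 0.487
```

{"op": "carry_out", "data": {
  "deltas": [
    [0.03,0,0,0,0,0,0],
    [0.03,0,0,0,0,0,0],
    [0.03,0,0,0,0,0,0],
    [0.03,0,0,0,0,0,0],
    [0.03,0,0,0,0,0,0]
  ]
}}

```text
time_s: 5.32
eef_pos: [552.4, 356.4, 106.6]
ee_rot: [0.005, -0.707, 0.004, 0.707]
force: [0.3, 1.2, 5.0]
grip_width: 0.485
```

{"op": "carry_out", "data": {
  "deltas": [
    [0.045,-5,0,0,0,0,0],
    [0.045,-25,0,0,0,0,0],
    [0.045,-55,0,0,0,0,0],
    [0.045,-90,0,0,0,0,0],
    [0.045,-115,0,0,0,0,0]
  ]
}}

```text
time_s: 5.95
eef_pos: [552.4, 355.8, 222.2]
ee_rot: [0.004, -0.707, 0.005, 0.708]
force: [0.1, -0.1, -2.0]
grip_width: 0.479
```

```bash
python3 - <<'E'
from h import *
for i in range(4):
    s=ctrl.sense();a=viewer.capture("side")
print(s["eef_pos"],s["grip_width"],s["force"])
sc=viewer.capture("scene"); w=viewer.capture("wrist")
D=cam("side");g=s["eef_pos"]
print([ (proj(C,[[g[0],g[1],g[2]-91],[g[0],g[1],g[2]+41]])).round(1).tolist() for C in (D,cam("scene"),cam("wrist",s))])
def cr(a,p,r=50): return cv2.resize(a[p[1]-r:p[1]+r,p[0]-r:p[0]+r,::-1],(400,400),interpolation=cv2.INTER_CUBIC)
# side crop around tongs; wrist crop around stem+tongs
cv2.imwrite("pics/s4.png",np.hstack([cv2.resize(a[60:210,200:350,::-1],(400,400),interpolation=cv2.INTER_CUBIC),cv2.resize(w[100:300,180:380,::-1],(400,400),interpolation=cv2.INTER_CUBIC)]))
E
```

```text
[552.58696671 356.02660187 221.24081717] 0.48285122059339497 [ 0.90328057  1.28209026 -1.97526413]
[[[277.7, 124.8], [278.8, 74.2]], [[158.1, 171.1], [149.8, 115.5]], [[247.7, 188.9], [246.3, 268.0]]]
```

View pics/s4.png

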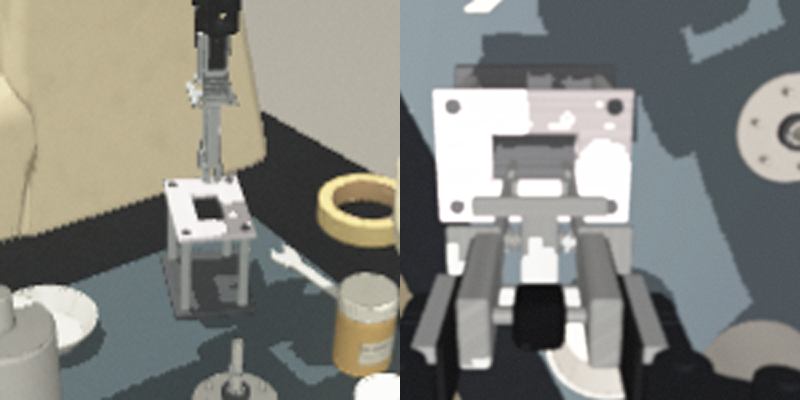

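```bash
python3 - <<'E'
from h import *
s=ctrl.sense();Rg=down(-90.8)
for g in ([410,90,235],[400,110,235],[395,80,235]):
    t=dict(s);t["eef_pos"]=np.array(g,float)
    print(g,proj(cam("wrist",t),[[454,35,82],[547,184,73]]).round().tolist(),shift(g,Rg))
E
```

```text
[410, 90, 235] [[298.0, 132.0], [155.0, 42.0]] (array([-14.9, 267.6, 138.6]), array([ 0.07,  0.27, -0.08]))
[400, 110, 235] [[316.0, 123.0], [173.0, 31.0]] (array([-14.8, 247.7, 148.8]), array([ 0.07,  0.27, -0.08]))
[395, 80, 235] [[289.0, 118.0], [143.0, 26.0]] (array([-14.8, 277.8, 153.4]), array([ 0.07,  0.27, -0.08]))
```

{"op": "carry_out", "data": {
  "deltas": [
    [0.045,-10,25,10,0,0,0],
    [0.045,-15,70,30,0,0,0],
    [0.045,-15,115,55,0,0,0],
    [0.045,-15,165,80,0,0.2,0],
    [0.045,-15,210,105,0,0.2,0]
  ]
}}

```text
time_s: 6.88
eef_pos: [443.2, 145.9, 235.1]
ee_rot: [0.004, -0.707, 0.005, 0.707]
force: [0.9, 0.1, -0.4]
grip_width: 0.479
```

{"op": "carry_out", "data": {
  "deltas": [
    [0.045,0,40,25,0,0,0],
    [0.045,0,58,33.5,0,0,0],
    [0.045,0,58,33.5,0,0,0],
    [0.045,0,58,33.5,0,0,0],
    [0.045,0,58,33.5,0,0,0]
  ]
}}

```text
time_s: 7.5
eef_pos: [410.7, 90.5, 235.9]
ee_rot: [-0.004, 0.707, -0.004, -0.707]
force: [0.1, -0.1, -1.2]
grip_width: 0.477
```

```bash
python3 - <<'E'
from h import *
for i in range(4):
    s=ctrl.sense();a=viewer.capture("wrist")
print(s["eef_pos"],s["grip_width"],s["time_s"])
W=cam("wrist",s);u=proj(W,[[454,35,82],[547,184,73]]).round().astype(int);print(u)
def cr(p,r): return cv2.resize(a[max(p[1]-r,0):p[1]+r,p[0]-r:p[0]+r,::-1],None,fx=400/(2*r),fy=400/(2*r),interpolation=cv2.INTER_CUBIC)
A=cr(u[0],40);B=cr(u[1],40);B=np.vstack([B,np.zeros((400-B.shape[0],)+B.shape[1:],B.dtype)]) if B.shape[0]<400 else B
cv2.imwrite("pics/w5.png",np.hstack([A,B])); np.save("w5.npy",a)
import json;json.dump(dict(p=s["eef_pos"].tolist(),q=s["ee_rot"].tolist()),open("w5.json","w"))
E
```

```text
[410.63897937  90.31289701 236.02370987] 0.4756877375554361 7.65
[[298 134]
 [156  44]]
```

View pics/w5.png

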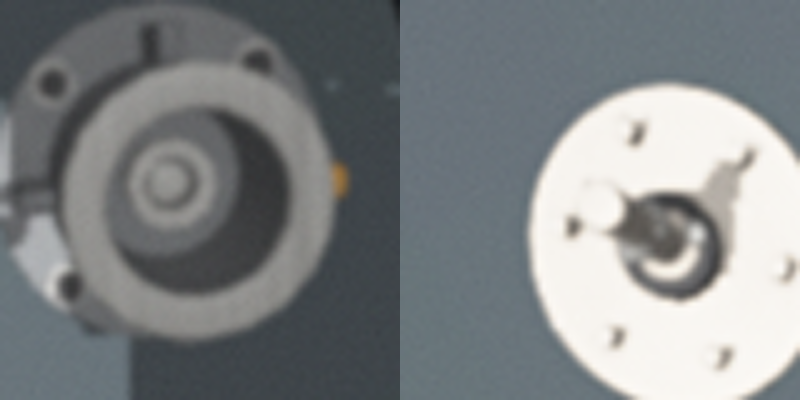

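The bore mouth is centred at crop (199,200), with the bush ring visible inside at (171.5,184). The stem top is at right-crop (202,205).

```bash
python3 - <<'E'
from h import *
import json
j=json.load(open("w5.json"));s0=dict(eef_pos=np.array(j["p"]),ee_rot=j["q"]);W=cam("wrist",s0)
f=lambda x,y,o,z:onz(W,((x+.5)/5-.5+o[0],(y+.5)/5-.5+o[1]),z).round(1)
print("bore",f(199.3,200.3,(258,94),82),"bush",f(171.5,184,(258,94),40),"spig",f(171,182,(258,94),33))
print("stem",f(202,205,(116,4),73),"disc",f(667-400,245,(116,4),12))
s=ctrl.sense();print(s["eef_pos"],s["time_s"])
print(shift([454,35,235],down(-90.8)))
E
```

```text
bore [454.2  35.4  82. ] bush [453.5  35.5  40. ] spig [453.3  34.7  33. ]
stem [546.6 184.   73. ] disc [547.8 186.6  12. ]
[410.62685865  90.21435189 236.06784814] 7.7
(array([  1.1,  54.7, -44. ]), array([ 0.11, -0.08,  0.  ]))
```

{"op": "carry_out", "data": {
  "deltas": [
    [0.045,0,30,-25,0,0,0],
    [0.045,0,54.7,-44,0,0,0],
    [0.045,20,54.7,-44,0,0,0],
    [0.045,50,54.7,-44,0,0,0],
    [0.045,50,54.7,-44,0,0,0]
  ]
}}

```text
time_s: 8.32
eef_pos: [453.0, 34.9, 184.9]
ee_rot: [0.005, -0.706, 0.004, 0.708]
force: [-0.4, -0.0, -1.5]
grip_width: 0.478
```

```bash
python3 - <<'E'
from h import *
P=[]
for i in range(5):
    s=ctrl.sense();a=viewer.capture("wrist");P.append(s["eef_pos"])
b=viewer.capture("side")
print(np.mean(P,0),s["force"],s["grip_width"]); s=dict(s);s["eef_pos"]=np.mean(P,0);print(shift([454.1,35.3,118],down(-90.8),s))
cv2.imwrite("pics/w6.png",np.hstack([cv2.resize(a[120:280,170:330,::-1],(400,400),interpolation=cv2.INTER_CUBIC),cv2.resize(b[170:290,200:320,::-1],(400,400),interpolation=cv2.INTER_CUBIC)]))
E
```

```text
[454.09866336  34.74980477 186.72072214] [ 0.37621682  0.64620461 -1.22332961] 0.4835014290539161
(array([68.7, -0.6,  0.3]), array([ 0.09, -0.22, -0.02]))
```

View pics/w6.png

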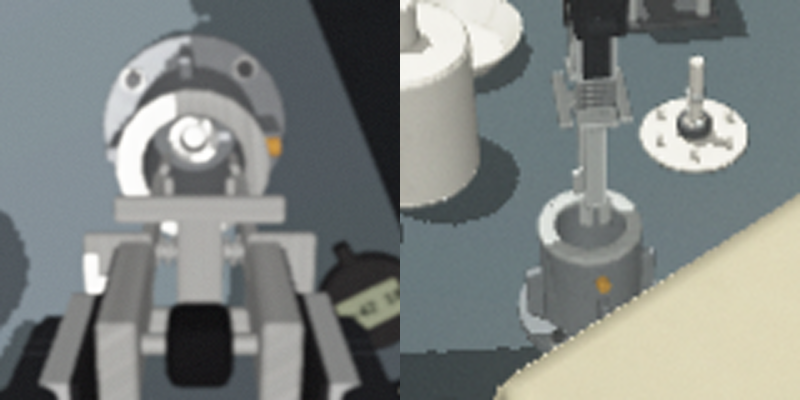

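The tongs hang over the bore, centred, with the tips just above the mouth (side crop about 597,222).

{"op": "carry_out", "data": {
  "deltas": [
    [0.045,15,-0.6,0.2,0,0,0],
    [0.045,30,-0.6,0.2,0,0,0],
    [0.045,45,-0.6,0.2,0,-0.2,0],
    [0.045,60,-0.6,0.2,0,-0.2,0],
    [0.045,67,-0.6,0.2,0,-0.2,0]
  ]
}}

```text
time_s: 9.25
eef_pos: [453.9, 35.4, 118.8]
ee_rot: [0.005, -0.706, 0.004, 0.708]
force: [1.0, 1.8, -0.4]
grip_width: 0.478
```

{"op": "carry_out", "data": {
  "deltas": [
    [0.045,1,0,0,0,0,0],
    [0.045,2,0,0,0,0,0],
    [0.045,3,0,0,0,0,0],
    [0.045,3,0,0,0,0,0],
    [0.045,3,0,0,0,0,0]
  ]
}}

```text
time_s: 9.88
eef_pos: [453.9, 35.3, 116.4]
ee_rot: [0.004, -0.707, 0.004, 0.708]
force: [0.7, 1.3, -0.9]
grip_width: 0.484
```

{"op": "carry_out", "data": {
  "deltas": [
    [0.045,0.5,0,0,0,0,0],
    [0.045,1,0,0,0,0,0],
    [0.045,1.5,0,0,0,0,0],
    [0.045,2,0,0,0,0,0],
    [0.045,2,0,0,0,0,0]
  ]
}}

```text
time_s: 10.5
eef_pos: [453.8, 35.3, 114.2]
ee_rot: [0.005, -0.706, 0.004, 0.708]
force: [0.2, 2.5, -0.4]
grip_width: 0.476
```

{"op": "carry_out", "data": {
  "deltas": [
    [0.045,0.3,0,0,0,0,0],
    [0.045,0.6,0,0,0,0,0],
    [0.045,0.9,0,0,0,0,0],
    [0.045,1.2,0,0,0,0,0],
    [0.045,1.2,0,0,0,0,0]
  ]
}}

```text
time_s: 11.12
eef_pos: [453.9, 35.3, 113.1]
ee_rot: [0.004, -0.707, 0.004, 0.708]
force: [0.7, 2.0, 1.2]
grip_width: 0.477
```

{"op": "carry_out", "data": {
  "deltas": [
    [0.045,0.4,0,0,0,0,0],
    [0.045,0.8,0,0,0,0,0],
    [0.045,1.2,0,0,0,0,0],
    [0.045,1.2,0,0,0,0,0],
    [0.045,1.2,0,0,0,0,0]
  ]
}}

```text
time_s: 11.75
eef_pos: [454.5, 35.0, 112.6]
ee_rot: [-0.004, 0.707, -0.005, -0.707]
force: [-0.1, 0.6, 7.0]
grip_width: 0.48
```

{"op": "carry_out", "data": {
  "deltas": [
    [0.045,-0.6,0,0,0,0,0],
    [0.1,-0.6,0,0,0,0,0],
    [0.2,-0.6,0,0,0,0,0],
    [0.3,-0.6,0,0,0,0,0],
    [0.3,-0.6,0,0,0,0,0]
  ],
  "newtons": 30
}}

```text
time_s: 12.38
eef_pos: [454.5, 35.5, 113.3]
ee_rot: [-0.005, 0.707, -0.004, -0.707]
force: [-1.2, 4.2, 8.5]
grip_width: 0.426
```

{"op": "carry_out", "data": {
  "deltas": [
    [0.3,0,0,0,0,0,0],
    [0.3,0,0,0,0,0,0],
    [0.3,0,0,0,0,0,0],
    [0.3,0,0,0,0,0,0],
    [0.3,0,0,0,0,0,0]
  ]
}}

```text
time_s: 13.0
eef_pos: [454.5, 35.5, 113.3]
ee_rot: [-0.005, 0.707, -0.004, -0.707]
force: [0.6, 3.4, 10.0]
grip_width: 0.43
```

{"op": "carry_out", "data": {
  "deltas": [
    [0.3,-1,0,0,0,0,0],
    [0.3,-2,0,0,0,0,0],
    [0.3,-4,0,0,0,0,0],
    [0.3,-6,0,0,0,0,0],
    [0.3,-8,0,0,0,0,0]
  ]
}}

```text
time_s: 13.62
eef_pos: [454.0, 35.0, 120.7]
ee_rot: [0.004, -0.707, 0.005, 0.708]
force: [0.6, 0.7, -1.8]
grip_width: 0.417
```

{"op": "carry_out", "data": {
  "deltas": [
    [0.3,-8,0,0,0,0,0],
    [0.3,-20,0,0,0,0,0],
    [0.3,-35,0,0,0,0,0],
    [0.3,-50,0,0,0,0,0],
    [0.3,-65,0,0,0,0,0]
  ]
}}

```text
time_s: 14.25
eef_pos: [454.0, 35.1, 186.9]
ee_rot: [0.004, -0.707, 0.005, 0.707]
force: [0.3, -0.3, -1.5]
grip_width: 0.424
```

{"op": "carry_out", "data": {
  "deltas": [
    [0.3,-15,0,0,0,0,0],
    [0.3,-30,0,0,0,0,0],
    [0.3,-45,0,0,0,0,0],
    [0.3,-50,0,0,0,0,0],
    [0.3,-50,0,0,0,0,0]
  ]
}}

```text
time_s: 14.88
eef_pos: [454.0, 35.2, 235.7]
ee_rot: [0.004, -0.707, 0.005, 0.708]
force: [0.2, -0.4, -2.2]
grip_width: 0.424
```

```bash
python3 - <<'E'
from h import *
for i in range(5):
    s=ctrl.sense();a=viewer.capture("side")
print(s["eef_pos"],s["force"],s["grip_width"]); w=viewer.capture("wrist");c=viewer.capture("scene")
g=s["eef_pos"];u=proj(cam("side"),[[g[0],g[1],g[2]-85]])[0].astype(int);v=proj(cam("scene"),[[g[0],g[1],g[2]-85]])[0].astype(int);print(u,v)
cr=lambda a,u,r:cv2.resize(a[u[1]-r:u[1]+r,u[0]-r:u[0]+r,::-1],(400,400),interpolation=cv2.INTER_CUBIC)
cv2.imwrite("pics/s7.png",np.hstack([cr(a,u,40),cr(c,v,40)]))
print(shift([547,184.5,210],down(-90.8)))
E
```

```text
[453.84984419  35.27484687 235.02736885] [ 0.41213553  0.18473931 -2.62819773] 0.42546918335295336
[256 209] [319 163]
(array([  25.1, -150.4,  -91.2]), array([0.08, 0.13, 0.01]))
```

View pics/s7.png

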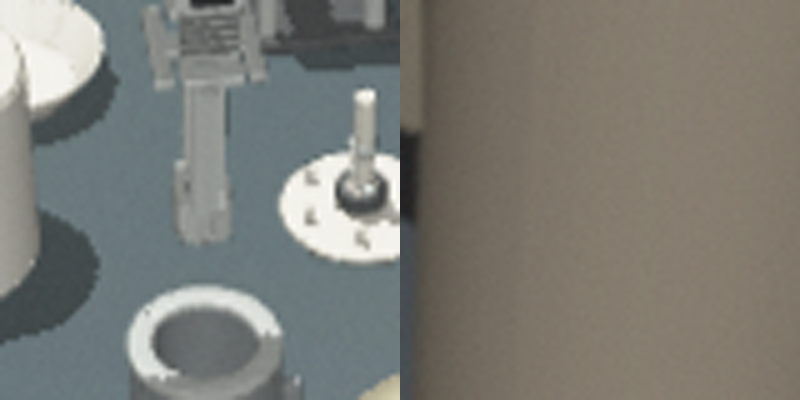

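```bash
python3 - <<'E'
from h import *
s=ctrl.sense();w=viewer.capture("wrist");W=cam("wrist",s)
u=proj(W,[[454,35,40],[465,35,40],[443,35,40],[454,46,40],[454,24,40],[454,35,82]]);print(u.round())
g=cv2.cvtColor(w,cv2.COLOR_RGB2GRAY);x,y=u[0].round().astype(int)
print(g[y-22:y+16:2,x-24:x+25:2])
E
```

```text
[[248. 164.]
 [248. 156.]
 [248. 173.]
 [240. 165.]
 [257. 164.]
 [248. 173.]]
[[205 130 142 212 204 200 138  96  85  83 107 111  86  83  82  83  88  95
  114 132 107  82 117 130 123]
 [170 122 140 224 188 146  88  81  81  81  87  84  81  81  82  84  81  82
   84 112 132 126 131 125 123]
 [199 142 173 216 150  84  77  81  85 104 130 145 135 124 102  97  83  82
   79  84 102 121 122 125 122]
 [213 210 212 175  89  75 112 166 205 240 247 247 246 234 167 164 139 113
   88  79  80 107 123 124 125]
 [205 202 190 104  86 162 240 249 249 250 249 248 249 241 172 173 173 168
  149 117  81  89 119 123 125]
 [203 203 158 113 212 247 250 249 248 249 249 248 243 202 167 168 170 171
  169 167 130  83  96 125 123]
 [208 194 144 234 250 249 249 248 249 249 248 245 233 163 163 166 166 168
  168 170 167 130  95 118 124]
 [202 175 227 251 249 248 248 248 237 210 208 194 154 139 178 168 167 165
  165 170 168 159 132 109 120]
 [158 208 251 250 248 248 244 205 134 120 143 148 131 120 152 190 200 175
  161 168 167 164 163 118  86]
 [180 249 251 250 248 240 161 122 122 123 174 222 201 161 139 161 206 201
  
[... 274 characters left out ...]
24 120 156 246 249 237 151 127 151 155
  148 107 104 156 162 173 164]
 [251 250 249 219  80  87 121 125 124 123 126 169 172 134 120 120 120 121
  117  85  87 148 162 171 166]
 [251 250 248 178  68  76 105 126 125 125 126 123 122 123 122 122 123 121
  104  80  82 135 160 171 164]
 [250 250 248 172  69  74  84 110 124 126 125 126 124 124 121 124 122 107
   81  79  78 130 160 171 167]
 [251 250 248 173  69  76  77  84 107 121 124 125 124 125 127 122 107  85
   77  75  76 137 160 170 167]
 [251 250 249 201  72  75  78  81  82  89 100 110 112 113  99  92  85  82
   78  76  79 141 158 169 166]
 [251 250 249 235  93  76  78  80  82  81  89  94  97  92  84  84  82  82
   76  73  98 157 160 167 165]]
```

{"op": "carry_out", "data": {
  "deltas": [
    [0.3,0,-40,-24,0,0,0],
    [0.3,0,-80,-48,0,0,0],
    [0.3,0,-120,-72,0,0,0],
    [0.3,0,-150.4,-91.2,0,0,0],
    [0.3,15,-150.4,-91.2,0,0,0]
  ]
}}

```text
time_s: 15.9
eef_pos: [548.0, 186.2, 220.0]
ee_rot: [0.004, -0.707, 0.003, 0.707]
force: [-0.5, -0.5, -1.4]
grip_width: 0.422
```

{"op": "carry_out", "data": {
  "deltas": [
    [0.3,20,0,0,0,0,0],
    [0.3,40,0,0,0,0,0],
    [0.3,48,0,0,0,0,0],
    [0.3,48,0,0,0,0,0],
    [0.3,48,0,0,0,0,0]
  ]
}}

```text
time_s: 16.52
eef_pos: [547.4, 184.4, 173.2]
ee_rot: [0.005, -0.707, 0.004, 0.707]
force: [-0.3, 0.2, -2.8]
grip_width: 0.424
```

```bash
python3 - <<'E'
from h import *
P=[]
for i in range(5):
    s=ctrl.sense();w=viewer.capture("wrist");P.append(s["eef_pos"])
m=np.mean(P,0);a=viewer.capture("side");c=viewer.capture("scene")
print(m,s["force"],s["joints"][5],s["time_s"]); s=dict(s);s["eef_pos"]=m;print(shift([547,184.5,170],down(-90.8),s))
D=cam("side");S=cam("scene");W=cam("wrist",s)
for C in(D,S,W): print(proj(C,[[547,184.5,73],[547,184.5,12],[m[0],m[1],m[2]-93]]).round(1).tolist())
def cr(a,u,r): u=u.astype(int);print(u-r);return cv2.resize(a[u[1]-r:u[1]+r,u[0]-r:u[0]+r,::-1],(400,400),interpolation=cv2.INTER_CUBIC)
q=[[547,184.5,60]]
cv2.imwrite("pics/s8.png",np.hstack([cr(a,proj(D,q)[0],25),cr(c,proj(S,q)[0],25)]))
cv2.imwrite("pics/s8w.png",cr(w,proj(W,q)[0],50))
E
```

```text
[547.33336562 184.44108082 173.01092842] [-0.1305584   0.61453221 -1.56381475] 1.7056001308525393 16.725
(array([ 3. , -0.1,  0.3]), array([0.08, 0.05, 0.01]))
[[288.8, 187.6], [287.9, 208.5], [289.0, 185.1]]
[[238.3, 179.5], [238.6, 200.2], [238.2, 176.9]]
[[247.7, 186.5], [248.0, 171.3], [247.7, 188.3]]
[263 167]
[213 159]
[197 132]
```

View pics/s8.png

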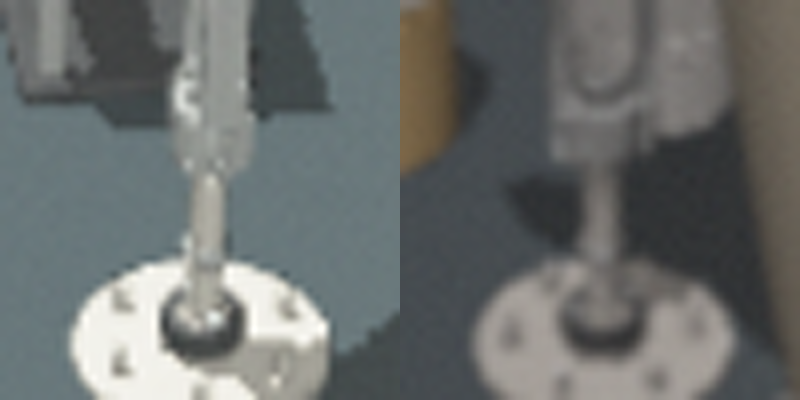

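Both views show the stem (210 and 602) centred under the jaws (211 and about 601); the pale shape to the right in the scene view is the tin behind.

{"op": "carry_out", "data": {
  "deltas": [
    [0.3,3,0,0,0,0,0],
    [0.3,6,0,0,0,0,0],
    [0.3,8,0,0,0,0,0],
    [0.3,10,0,0,0,0,0],
    [0.3,10,0,0,0,0,0]
  ]
}}

```text
time_s: 17.5
eef_pos: [547.0, 184.5, 162.2]
ee_rot: [0.004, -0.706, 0.004, 0.708]
force: [0.2, 0.5, -2.1]
grip_width: 0.422
```

{"op": "carry_out", "data": {
  "deltas": [
    [0.3,3,0,0,0,0,0],
    [0.3,6,0,0,0,0,0],
    [0.3,9,0,0,0,0,0],
    [0.3,12,0,0,0,0,0],
    [0.3,12,0,0,0,0,0]
  ]
}}

```text
time_s: 18.12
eef_pos: [546.9, 184.5, 150.1]
ee_rot: [0.004, -0.706, 0.004, 0.708]
force: [0.7, -0.7, -1.5]
grip_width: 0.427
```

{"op": "carry_out", "data": {
  "deltas": [
    [0.3,2,0,0,0,0,0],
    [0.3,4,0,0,0,0,0],
    [0.3,6,0,0,0,0,0],
    [0.3,7,0,0,0,0,0],
    [0.3,7,0,0,0,0,0]
  ]
}}

```text
time_s: 18.75
eef_pos: [547.0, 184.5, 143.3]
ee_rot: [0.004, -0.706, 0.004, 0.708]
force: [-0.5, -1.0, -2.5]
grip_width: 0.425
```

{"op": "carry_out", "data": {
  "deltas": [
    [0.3,0.7,0,0,0,0,0],
    [0.3,1.4,0,0,0,0,0],
    [0.3,2.1,0,0,0,0,0],
    [0.3,2.8,0,0,0,0,0],
    [0.3,3,0,0,0,0,0]
  ]
}}

```text
time_s: 19.38
eef_pos: [547.0, 184.5, 140.3]
ee_rot: [0.004, -0.706, 0.004, 0.708]
force: [0.7, 0.5, -2.1]
grip_width: 0.424
```

{"op": "carry_out", "data": {
  "deltas": [
    [0.3,0.4,0,0,0,0,0],
    [0.3,0.8,0,0,0,0,0],
    [0.3,1.2,0,0,0,0,0],
    [0.3,1.5,0,0,0,0,0],
    [0.3,1.5,0,0,0,0,0]
  ]
}}

```text
time_s: 20.0
eef_pos: [547.1, 184.5, 138.9]
ee_rot: [0.004, -0.707, 0.004, 0.708]
force: [0.3, -0.4, -1.9]
grip_width: 0.426
```

{"op": "carry_out", "data": {
  "deltas": [
    [0.3,0.3,0,0,0,0,0],
    [0.3,0.6,0,0,0,0,0],
    [0.3,0.9,0,0,0,0,0],
    [0.3,1.2,0,0,0,0,0],
    [0.3,1.2,0,0,0,0,0]
  ]
}}

```text
time_s: 20.62
eef_pos: [547.0, 184.5, 137.6]
ee_rot: [0.004, -0.706, 0.004, 0.708]
force: [0.0, -0.4, -0.9]
grip_width: 0.427
```

{"op": "carry_out", "data": {
  "deltas": [
    [0.3,0.3,0,0,0,0,0],
    [0.3,0.6,0,0,0,0,0],
    [0.3,0.9,0,0,0,0,0],
    [0.3,1.2,0,0,0,0,0],
    [0.3,1.2,0,0,0,0,0]
  ]
}}

```text
time_s: 21.25
eef_pos: [547.0, 184.5, 136.4]
ee_rot: [0.004, -0.706, 0.004, 0.708]
force: [1.3, 0.7, -1.7]
grip_width: 0.426
```

{"op": "carry_out", "data": {
  "deltas": [
    [0.3,0.2,0,0,0,0,0],
    [0.3,0.4,0,0,0,0,0],
    [0.3,0.6,0,0,0,0,0],
    [0.3,0.8,0,0,0,0,0],
    [0.3,0.8,0,0,0,0,0]
  ]
}}

```text
time_s: 21.88
eef_pos: [547.1, 184.5, 135.8]
ee_rot: [0.005, -0.707, 0.004, 0.708]
force: [0.2, -0.0, 0.7]
grip_width: 0.425
```

Contact starts; continuing in small steps.

{"op": "carry_out", "data": {
  "deltas": [
    [0.3,0.2,0,0,0,0,0],
    [0.3,0.4,0,0,0,0,0],
    [0.3,0.6,0,0,0,0,0],
    [0.3,0.8,0,0,0,0,0],
    [0.3,0.8,0,0,0,0,0]
  ]
}}

```text
time_s: 22.5
eef_pos: [547.1, 184.6, 135.1]
ee_rot: [0.005, -0.707, 0.004, 0.708]
force: [1.3, 2.0, 4.8]
grip_width: 0.424
```

{"op": "carry_out", "data": {
  "deltas": [
    [0.3,0.2,0,0,0,0,0],
    [0.3,0.4,0,0,0,0,0],
    [0.3,0.6,0,0,0,0,0],
    [0.3,0.7,0,0,0,0,0],
    [0.3,0.7,0,0,0,0,0]
  ]
}}

```text
time_s: 23.12
eef_pos: [547.3, 184.7, 134.6]
ee_rot: [0.005, -0.707, 0.004, 0.707]
force: [0.1, 1.9, 7.0]
grip_width: 0.426
```

{"op": "carry_out", "data": {
  "deltas": [
    [0.3,0.2,0,0,0,0,0],
    [0.3,0.4,0,0,0,0,0],
    [0.3,0.6,0,0,0,0,0],
    [0.3,0.7,0,0,0,0,0],
    [0.3,0.7,0,0,0,0,0]
  ]
}}

```text
time_s: 23.75
eef_pos: [547.2, 184.8, 133.8]
ee_rot: [0.005, -0.707, 0.004, 0.707]
force: [1.1, 1.3, 6.3]
grip_width: 0.423
```

{"op": "carry_out", "data": {
  "deltas": [
    [0.3,0.2,0,0,0,0,0],
    [0.3,0.4,0,0,0,0,0],
    [0.3,0.4,0,0,0,0,0],
    [0.3,0.4,0,0,0,0,0],
    [0.3,0.4,0,0,0,0,0]
  ]
}}

```text
time_s: 24.38
eef_pos: [547.3, 184.8, 133.7]
ee_rot: [0.005, -0.707, 0.004, 0.707]
force: [1.0, 1.9, 8.2]
grip_width: 0.427
```

{"op": "carry_out", "data": {
  "deltas": [
    [0.3,0.2,0,0,0,0,0],
    [0.3,0.4,0,0,0,0,0],
    [0.3,0.6,0,0,0,0,0],
    [0.3,0.6,0,0,0,0,0],
    [0.3,0.6,0,0,0,0,0]
  ]
}}

```text
time_s: 25.0
eef_pos: [547.2, 184.8, 132.7]
ee_rot: [0.005, -0.707, 0.004, 0.707]
force: [0.6, 1.9, 4.6]
grip_width: 0.419
```

{"op": "carry_out", "data": {
  "deltas": [
    [0.3,0.2,0,0,0,0,0],
    [0.3,0.4,0,0,0,0,0],
    [0.3,0.4,0,0,0,0,0],
    [0.3,0.4,0,0,0,0,0],
    [0.3,0.4,0,0,0,0,0]
  ]
}}

```text
time_s: 25.62
eef_pos: [547.3, 184.8, 132.7]
ee_rot: [0.005, -0.707, 0.004, 0.707]
force: [-0.1, 1.7, 6.5]
grip_width: 0.426
```

{"op": "carry_out", "data": {
  "deltas": [
    [0.3,0.3,0,0,0,0,0],
    [0.3,0.6,0,0,0,0,0],
    [0.3,0.9,0,0,0,0,0],
    [0.3,1.2,0,0,0,0,0],
    [0.3,1.2,0,0,0,0,0]
  ]
}}

```text
time_s: 26.25
eef_pos: [547.3, 184.8, 131.5]
ee_rot: [0.005, -0.707, 0.004, 0.707]
force: [0.5, 1.2, 8.0]
grip_width: 0.427
```

{"op": "carry_out", "data": {
  "deltas": [
    [0.3,0.3,0,0,0,0,0],
    [0.3,0.6,0,0,0,0,0],
    [0.3,0.9,0,0,0,0,0],
    [0.3,1.2,0,0,0,0,0],
    [0.3,1.2,0,0,0,0,0]
  ]
}}

```text
time_s: 26.88
eef_pos: [547.2, 184.8, 129.9]
ee_rot: [0.005, -0.707, 0.004, 0.707]
force: [0.5, 2.8, 5.4]
grip_width: 0.425
```

{"op": "carry_out", "data": {
  "deltas": [
    [0.3,0.6,0,0,0,0,0],
    [0.3,1.2,0,0,0,0,0],
    [0.3,1.8,0,0,0,0,0],
    [0.3,2.4,0,0,0,0,0],
    [0.3,3,0,0,0,0,0]
  ]
}}

```text
time_s: 27.5
eef_pos: [547.0, 184.6, 126.7]
ee_rot: [0.005, -0.707, 0.004, 0.708]
force: [1.2, 3.0, 6.5]
grip_width: 0.419
```

{"op": "carry_out", "data": {
  "deltas": [
    [0.3,0.6,0,0,0,0,0],
    [0.3,1.2,0,0,0,0,0],
    [0.3,1.8,0,0,0,0,0],
    [0.3,2.4,0,0,0,0,0],
    [0.3,3,0,0,0,0,0]
  ]
}}

```text
time_s: 28.12
eef_pos: [547.0, 184.6, 123.7]
ee_rot: [0.005, -0.707, 0.004, 0.708]
force: [1.7, 3.0, 7.0]
grip_width: 0.423
```

{"op": "carry_out", "data": {
  "deltas": [
    [0.3,0.4,0,0,0,0,0],
    [0.3,0.8,0,0,0,0,0],
    [0.3,1.2,0,0,0,0,0],
    [0.3,1.6,0,0,0,0,0],
    [0.3,2,0,0,0,0,0]
  ]
}}

```text
time_s: 28.75
eef_pos: [547.0, 184.6, 121.7]
ee_rot: [0.005, -0.707, 0.004, 0.708]
force: [0.7, 2.9, 5.2]
grip_width: 0.423
```

{"op": "carry_out", "data": {
  "deltas": [
    [0.3,0.4,0,0,0,0,0],
    [0.3,0.8,0,0,0,0,0],
    [0.3,1.2,0,0,0,0,0],
    [0.3,1.6,0,0,0,0,0],
    [0.3,1.6,0,0,0,0,0]
  ]
}}

```text
time_s: 29.38
eef_pos: [546.9, 184.5, 119.9]
ee_rot: [0.004, -0.706, 0.004, 0.708]
force: [1.4, 2.9, 3.5]
grip_width: 0.423
```

{"op": "carry_out", "data": {
  "deltas": [
    [0.3,0.2,0,0,0,0,0],
    [0.3,0.5,0,0,0,0,0],
    [0.3,0.8,0,0,0,0,0],
    [0.3,1.1,0,0,0,0,0],
    [0.3,1.1,0,0,0,0,0]
  ]
}}

```text
time_s: 30.0
eef_pos: [547.1, 184.5, 119.3]
ee_rot: [0.004, -0.707, 0.004, 0.707]
force: [0.8, 4.3, 7.2]
grip_width: 0.425
```

{"op": "carry_out", "data": {
  "deltas": [
    [0.3,0.2,0,0,0,0,0],
    [0.3,0.5,0,0,0,0,0],
    [0.3,0.8,0,0,0,0,0],
    [0.3,1,0,0,0,0,0],
    [0.3,1,0,0,0,0,0]
  ]
}}

```text
time_s: 30.62
eef_pos: [547.5, 184.6, 119.2]
ee_rot: [-0.005, 0.707, -0.004, -0.707]
force: [0.2, 2.2, 12.0]
grip_width: 0.426
```

On the dogs at z 119.2, exactly 4 mm above home. Turning under this push.

{"op": "carry_out", "data": {
  "deltas": [
    [0.3,0,0,0,-3,0,0],
    [0.3,0,0,0,-6,0,0],
    [0.3,0,0,0,-9,0,0],
    [0.3,0,0,0,-12,0,0],
    [0.3,0,0,0,-15,0,0]
  ]
}}

```text
time_s: 31.25
eef_pos: [547.5, 184.5, 119.1]
ee_rot: [0.088, 0.702, 0.089, -0.702]
force: [-0.8, 3.3, 11.2]
grip_width: 0.426
```

{"op": "carry_out", "data": {
  "deltas": [
    [0.3,0,0,0,-3,0,0],
    [0.3,0,0,0,-6,0,0],
    [0.3,0,0,0,-9,0,0],
    [0.3,0,0,0,-12,0,0],
    [0.3,0,0,0,-15,0,0]
  ]
}}

```text
time_s: 31.88
eef_pos: [547.4, 184.5, 119.0]
ee_rot: [-0.179, -0.684, -0.179, 0.684]
force: [1.2, 3.2, 10.4]
grip_width: 0.427
```

{"op": "carry_out", "data": {
  "deltas": [
    [0.3,0,0,0,-3,0,0],
    [0.3,0,0,0,-6,0,0],
    [0.3,0,0,0,-9,0,0],
    [0.3,0,0,0,-12,0,0],
    [0.3,0,0,0,-15,0,0]
  ]
}}

```text
time_s: 32.5
eef_pos: [547.0, 184.2, 117.9]
ee_rot: [-0.267, -0.654, -0.267, 0.655]
force: [2.1, 2.9, -0.3]
grip_width: 0.424
```

It dropped; pushing down without further turning.

{"op": "carry_out", "data": {
  "deltas": [
    [0.3,0.5,0,0,0,0,0],
    [0.3,1,0,0,0,0,0],
    [0.3,1.5,0,0,0,0,0],
    [0.3,2,0,0,0,0,0],
    [0.3,2,0,0,0,0,0]
  ]
}}

```text
time_s: 33.12
eef_pos: [547.0, 184.3, 115.8]
ee_rot: [-0.266, -0.654, -0.267, 0.656]
force: [1.7, 1.2, 1.6]
grip_width: 0.422
```

{"op": "carry_out", "data": {
  "deltas": [
    [0.3,0.4,0,0,0,0,0],
    [0.3,0.8,0,0,0,0,0],
    [0.3,1.2,0,0,0,0,0],
    [0.3,1.2,0,0,0,0,0],
    [0.3,1.2,0,0,0,0,0]
  ]
}}

```text
time_s: 33.75
eef_pos: [547.2, 184.5, 115.4]
ee_rot: [-0.266, -0.655, -0.267, 0.655]
force: [1.4, 0.2, 8.4]
grip_width: 0.425
```

{"op": "carry_out", "data": {
  "deltas": [
    [0.3,0.3,0,0,0,0,0],
    [0.3,0.6,0,0,0,0,0],
    [0.3,0.9,0,0,0,0,0],
    [0.3,1.2,0,0,0,0,0],
    [0.3,1.2,0,0,0,0,0]
  ]
}}

```text
time_s: 34.38
eef_pos: [547.6, 184.7, 115.2]
ee_rot: [0.266, 0.655, 0.267, -0.655]
force: [-0.3, 1.1, 14.0]
grip_width: 0.424
```

{"op": "carry_out", "data": {
  "deltas": [
    [0.3,-1,0,0,0,0,0],
    [0.3,-2,0,0,0,0,0],
    [0.035,-2,0,0,0,0,0],
    [0.035,-2,0,0,0,0,0],
    [0.035,-2,0,0,0,0,0]
  ]
}}

```text
time_s: 35.0
eef_pos: [546.5, 184.4, 115.0]
ee_rot: [-0.266, -0.654, -0.267, 0.656]
force: [-0.4, -0.7, -1.3]
grip_width: 0.482
```

```bash
python3 - <<'E'
from h import *
s=ctrl.sense();print(s["eef_pos"],s["grip_width"],s["force"],shift([547,184.6,116],down(-46),s))
R0=q2R(s["ee_rot"]);y=R0[:,1];print(np.degrees(np.arctan2(y[1],y[0])),R0[:,0])
E
```

```text
[546.48569852 184.43149475 114.99528678] 0.482254779352635 [-0.35958749 -0.74588891 -1.27768334] (array([-1. ,  0.2, -0.5]), array([0.27, 0.14, 0.13]))
-45.72562118898748 [-3.35165543e-03 -1.31016565e-04 -9.99994375e-01]
```

{"op": "carry_out", "data": {
  "deltas": [
    [0.035,-1,0,0,0,0,0],
    [0.035,-3,0,0,0,0,0],
    [0.035,-6,0,0,0,0,0],
    [0.035,-12,0,0,0,0,0],
    [0.035,-22,0,0,0,0,0]
  ]
}}

```text
time_s: 35.62
eef_pos: [546.9, 184.5, 138.0]
ee_rot: [-0.266, -0.654, -0.267, 0.656]
force: [0.1, 0.3, -2.1]
grip_width: 0.484
```

{"op": "carry_out", "data": {
  "deltas": [
    [0.035,-15,0,0,0,0,0],
    [0.035,-40,0,0,0,0,0],
    [0.035,-70,0,0,0,0,0],
    [0.035,-85,0,0,0,0,0],
    [0.035,-85,0,0,0,0,0]
  ]
}}

```text
time_s: 36.25
eef_pos: [547.4, 184.5, 223.4]
ee_rot: [0.266, 0.655, 0.267, -0.655]
force: [0.8, -0.9, -2.3]
grip_width: 0.483
```

```bash
python3 - <<'E'
from h import *
for i in range(3): s=ctrl.sense();a=viewer.capture("side")
c=viewer.capture("scene");w=viewer.capture("wrist")
print(s["eef_pos"],s["grip_width"],s["force"],s["joints"][5]);print(shift([552.5,356.2,225],down(-90.8),s))
q=[[547,184.5,35]]
def cr(C,a,r): u=proj(C,q)[0].astype(int);return cv2.resize(a[u[1]-r:u[1]+r,u[0]-r:u[0]+r,::-1],(400,400),interpolation=cv2.INTER_CUBIC)
cv2.imwrite("pics/s9.png",np.hstack([cr(cam("side"),a,25),cr(cam("scene"),c,25)]))
E
```

```text
[546.77742468 184.42939147 221.54330376] 0.4862025683063093 [ 0.65006462 -0.12648964 -1.54892348] 0.9202482144855931
(array([  -3.5, -119. , -124. ]), array([45.08,  0.19,  0.07]))
```

View pics/s9.png

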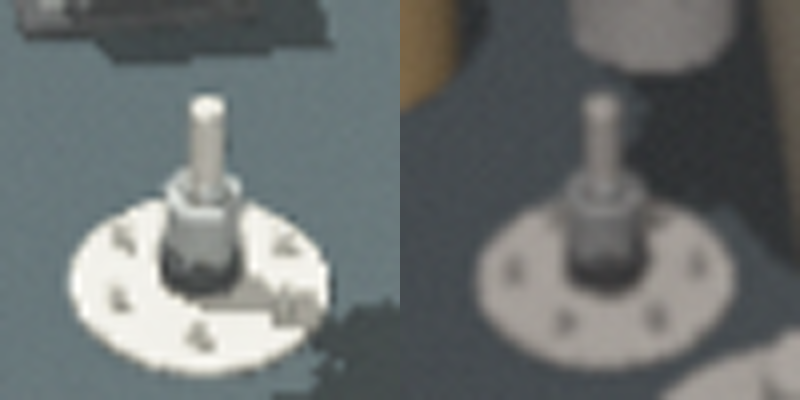

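The bush sits low and square on the hub ring in both views (side 205,230; scene 603,230). Taking the tongs back.

{"op": "carry_out", "data": {
  "deltas": [
    [0.035,-4,-20,-20,9,0,0],
    [0.035,-4,-45,-47,18,0,0],
    [0.035,-4,-72,-75,27,0,0],
    [0.035,-4,-98,-103,36,0,0],
    [0.035,-4,-119,-124,45,0,0]
  ]
}}

```text
time_s: 37.12
eef_pos: [552.5, 357.7, 225.6]
ee_rot: [0.006, -0.706, 0.006, 0.708]
force: [0.0, -0.6, -1.5]
grip_width: 0.48
```

```bash
python3 - <<'E'
from h import *
P=[]
for i in range(12):
    s=ctrl.sense();viewer.capture("side");P.append(s["eef_pos"])
m=np.mean(P[4:],0);s=dict(s);s["eef_pos"]=m;print(m,s["grip_width"],shift([552.4,356.3,180],down(-90.8),s))
E
```

```text
[552.98871757 355.54411338 226.4103425 ] 0.4831778138535628 (array([46.4, -0.7,  0.5]), array([0.06, 0.09, 0.01]))
```

{"op": "carry_out", "data": {
  "deltas": [
    [0.035,10,-0.7,0.5,0,0,0],
    [0.035,25,-0.7,0.5,0,0,0],
    [0.035,40,-0.7,0.5,0,0,0],
    [0.035,50,-0.7,0.5,0,0,0],
    [0.035,52,-0.7,0.5,0,0,0]
  ]
}}

```text
time_s: 38.35
eef_pos: [552.1, 356.9, 173.6]
ee_rot: [0.004, -0.706, 0.005, 0.708]
force: [-0.1, 0.3, -2.0]
grip_width: 0.482
```

{"op": "carry_out", "data": {
  "deltas": [
    [0.035,5,0,0,0,0,0],
    [0.035,20,0,0,0,0,0],
    [0.035,35,0,0,0,0,0],
    [0.035,50,0,0,0,0,0],
    [0.035,58,0,0,0,0,0]
  ]
}}

```text
time_s: 38.98
eef_pos: [551.8, 356.8, 115.0]
ee_rot: [0.004, -0.706, 0.005, 0.708]
force: [-0.5, -0.3, -1.1]
grip_width: 0.485
```

{"op": "carry_out", "data": {
  "deltas": [
    [0.035,2,0,0,0,0,0],
    [0.035,4,0,0,0,0,0],
    [0.035,6,0,0,0,0,0],
    [0.035,7,0,0,0,0,0],
    [0.035,7,0,0,0,0,0]
  ]
}}

```text
time_s: 39.6
eef_pos: [552.2, 357.0, 109.6]
ee_rot: [0.005, -0.706, 0.004, 0.708]
force: [-1.1, -0.8, -2.2]
grip_width: 0.481
```

{"op": "carry_out", "data": {
  "deltas": [
    [0.035,0.5,0,0,0,0,0],
    [0.035,1,0,0,0,0,0],
    [0.035,1.5,0,0,0,0,0],
    [0.035,2,0,0,0,0,0],
    [0.035,2,0,0,0,0,0]
  ]
}}

```text
time_s: 40.22
eef_pos: [552.2, 356.9, 107.5]
ee_rot: [0.004, -0.706, 0.004, 0.708]
force: [-0.4, -0.6, -1.9]
grip_width: 0.484
```

{"op": "carry_out", "data": {
  "deltas": [
    [0.035,0.3,0,0,0,0,0],
    [0.035,0.6,0,0,0,0,0],
    [0.035,0.9,0,0,0,0,0],
    [0.035,1,0,0,0,0,0],
    [0.035,1,0,0,0,0,0]
  ]
}}

```text
time_s: 40.85
eef_pos: [552.2, 357.0, 106.6]
ee_rot: [0.004, -0.706, 0.004, 0.708]
force: [-0.5, 0.3, 0.1]
grip_width: 0.483
```

{"op": "carry_out", "data": {
  "deltas": [
    [0.035,0.4,0,0,0,0,0],
    [0.035,0.4,0,0,0,0,0],
    [-0.1,0.4,0,0,0,0,0],
    [-0.5,0.4,0,0,0,0,0],
    [-1,0.4,0,0,0,0,0]
  ]
}}

```text
time_s: 41.48
eef_pos: [552.2, 357.0, 106.1]
ee_rot: [0.004, -0.706, 0.004, 0.708]
force: [0.4, -0.2, 0.7]
grip_width: 0.935
```

{"op": "carry_out", "data": {
  "deltas": [
    [-1,0,0,0,0,0,0],
    [-1,0,0,0,0,0,0],
    [-1,-10,0,0,0,0,0],
    [-1,-30,0,0,0,0,0],
    [-1,-60,0,0,0,0,0]
  ]
}}

```text
time_s: 42.1
eef_pos: [552.0, 356.9, 166.9]
ee_rot: [0.004, -0.706, 0.005, 0.708]
force: [0.3, 0.0, -0.7]
grip_width: 0.999
```

{"op": "carry_out", "data": {
  "deltas": [
    [-1,-30,0,0,0,0,0],
    [-1,-60,0,0,0,0,0],
    [-1,-60,0,0,0,0,0],
    [-1,-60,0,0,0,0,0],
    [-1,-60,0,0,0,0,0]
  ]
}}

```text
time_s: 42.72
eef_pos: [552.0, 356.8, 224.9]
ee_rot: [0.004, -0.706, 0.005, 0.708]
force: [0.5, -0.5, 0.1]
grip_width: 1.001
```

```bash
python3 - <<'E'
from h import *
for i in range(3): s=ctrl.sense();w=viewer.capture("wrist")
a=viewer.capture("side");print(s["eef_pos"],s["force"],s["grip_width"],s["time_s"])
b=cv2.imread("pics/side0.png")[:,:,::-1].astype(int)
d=np.abs(a.astype(int)-b).max(2)
D=cam("side")
def reg(P,r): u=proj(D,[P])[0].astype(int);return d[u[1]-r:u[1]+r,u[0]-r:u[0]+r]
for n,P,r in (("tongs",[552.5,356.4,130],8),("tips",[552.5,356.4,40],8),("jar",[677,246,50],14),("tin",[663,146,30],8),("wrench",[652,367,8],12),("sw",[358,-54,8],10)):
    q=reg(P,r);print(n,np.median(q),(q>40).mean().round(2))
# tongs plates in the wrist image vs. the stand, at z 148
W=cam("wrist",s);g=cv2.cvtColor(w,cv2.COLOR_RGB2GRAY)
u=proj(W,[[552.5,356.4,148],[561.5,378.4,148],[543.5,334.4,148]]);print(u.round())
x,y=u[0].round().astype(int);print(g[y-16:y+17:4,x-40:x+41:4])
E
```

```text
[552.15839741 356.87562575 225.29006753] [ 0.0527275  -0.39457552  0.00666791] 1.0024969525671517 42.825
tongs 6.5 0.06
tips 4.0 0.01
jar 16.5 0.41
tin 1.0 0.0
wrench 4.0 0.2
sw 23.0 0.4
[[248. 193.]
 [223. 184.]
 [273. 202.]]
[[252 252 252 240 245 102 104 106 153 155 239 177 149 225  95 104 100 152
  233 251 251]
 [253 253 253 243 229 100 101 101 117 196 236 232 114 122  95 105  94 161
  232 252 251]
 [251 251 251 241 224 240 237 101 116  14  12  12  56 118 144 239 228 235
  227 250 250]
 [252 252 253 245 233 240 235 150 174  35  40  38  51 177 172 239 224 233
  250 251 251]
 [253 253 253 253 248 240 233 193 229  32  39  36  72 228 175 236 225 253
  252 252 252]
 [253 254 252 252 248 237 229 250 252  35  28  24 160 250 200 236 224 252
  252 252 251]
 [112 108 253 252 246 238 227 253 252 254 254 254 252 251 228 237 227 251
  252 109 132]
 [237 235 253 252 253 251 252 252 252 252 252 252 252 252 252 251 251 252
  252 204 241]
 [122 123 180 176 176 175 175 195 195 194 194 192 193 194 192 193 190 189
  189 188 187]]
```

```bash
python3 - <<'E'
from rig import order
print(order.finish_job())
E
```

```text
the job is handed in; nothing more can be done
None
```

I pulled the bush from the bore with the tongs and pushed it down the stem past the balls. I then turned it about 45° until it dropped over the dogs and seated it on the hub. The tongs are hanging back in their stand. I handed the job in at about 43 s with the gripper open and clear.

**Checks that passed**
- **Bush seating:** the tool stopped hard at 119.2 mm on the dogs and at 115.2 mm when home. That is the 4 mm drop expected. The last close views show the bush upright and low on the hub.
- **Push force:** the highest wrist reading at the end of any move was 14 N, so a push of about 16 N. The limit is 25 N. Forces between those readings were not watched.
- **Tongs in the stand:** the side view matches the starting picture at both the grip and the tips. The weight came off the gripper at the same height at which I first took the tongs.

**Less certain**
- The bore was confirmed empty from pixel values in the wrist picture, not by looking at an enlarged crop.
- The balls gave resistance about 3 mm lower than I had expected.
- Under the 30 N squeeze the tongs measured 36.5 mm over the plates instead of about 38 mm.
- A rough before-and-after image comparison showed changes at the stopwatch, the jar and a little at the wrench. I put these down to the arm's moving shadow, since no move went near them, but I did not check further.

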